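# Nudge two ball bearings into their seats

## Task

Two loose ball bearings lie flat on top of the aluminium gearbox cover, in front of two round seats sunk into it, a bearing not always beside its own seat. With the closed fingertips, gently push each bearing across the cover until it drops over the edge into the seat of its own size, the large one into the large seat and the small one into the small seat, and both lie flat at the bottom, flush with the cover. Only push them: do not pinch or lift the bearings, and leave the tweezers and the other tools where they lie.

Things in the scene. Friction and masses are not known exactly. Their poses are not given: they have to be found in the camera images.
- cover: aluminium gearbox cover, a flat plate lying on the bench, 150 (x) by 210 (y) by 22 mm high, fixed (cannot be shifted). Origin at the centre of its underside, z up; top face 22 mm above the origin. Two round seats with vertical walls and a 1.5 mm chamfer, each 10 mm deep, are sunk into the top: a large one and a small one side by side
- large_seat (a point): centre of the floor of the large seat: a round recess 54 mm in diameter, floor 10 mm below the cover's top face (12 mm above the bench); axes as the cover's
- small_seat (a point): centre of the floor of the small seat: a round recess 40 mm in diameter, floor 10 mm below the cover's top face (12 mm above the bench); axes as the cover's
- large_bearing: the large loose steel ball bearing, a flat disc 50 mm in diameter and 10 mm thick (about 90 g), solid (its dark centre is closed). Origin at the centre of its underside, z along its axis. It starts flat on the cover's top, on the side of the seats nearer the robot, in front of either seat; seated, its origin is at point large_seat and its top is flush with the cover
- small_bearing: the small loose steel ball bearing, a flat disc 36 mm in diameter and 10 mm thick (about 50 g), solid (its dark centre is closed). Origin at the centre of its underside, z along its axis. It starts flat on the cover's top, on the side of the seats nearer the robot, in front of either seat; seated, its origin is at point small_seat and its top is flush with the cover. It is small enough to fall into the large seat, which is wrong
- tweezers: bystander: loose steel tweezers, 14 x 120 x 9 mm, lying on the cover's top along its edge farther from the robot; origin at the centre of the underside
- line_plug_2: bystander: loose white line connector, 19 x 88 x 20 mm, lying on the bench to the left of the cover; origin at the centre of the underside
- mini_cutter: bystander: yellow stripping pliers, 59 x 120 x 11 mm, lying loose on the bench near the robot; origin at the centre of the underside
- pliers_teal_b: bystander: teal fine nose pliers, 49 x 127 x 11 mm, lying loose on the bench to the left; origin at the centre of the underside
Mind the look-alikes: they are no part of the job. What is shaped like the small_bearing but turquoise or yellow is not meant. Leave any brown or green look-alike of the large_bearing alone.

How it is judged (in metres and radians):
At the end, for the whole second after the job is handed in: each bearing lies at rest in the seat of its own size: its origin within 5 mm of the seat's centre in plan and less than 2 mm above the seat's floor, and its axis within 0.06 rad of vertical (horizontal distance between large_bearing and large_seat below 0.005 m and z of large_bearing in the frame of large_seat below 0.002 m and angle between each of large_bearing, small_bearing's own z axis and vertical below 0.06 rad and linear speed of each of large_bearing, small_bearing below 0.01 m/s and horizontal distance between small_bearing and small_seat below 0.005 m and z of small_bearing in the frame of small_seat below 0.002 m); the robot touches nothing.
It fails at once if a bearing is lifted or flipped up: its origin more than 12 mm above the cover's top (height (world z) of any of large_bearing, small_bearing above 0.034 m).
It fails at once if a bearing is pinched or pressed with more than 30 N by the fingers (contact force between the fingers and large_bearing above 30 N or contact force between the fingers and small_bearing above 30 N).
It fails at once if the tweezers or another bystander is moved more than 20 mm (distance of any of tweezers, line_plug_2, mini_cutter, pliers_teal_b from where it was at the start of the episode above 0.02 m).
It also fails if it takes over 51 s, if anything falls off the work surface, if the arm or the gripper's body presses on something with over 40 N, if the wrist force passes 120 N, or if a joint passes its speed limit or range.

## Robot

A 6-joint arm with a two-finger parallel gripper is mounted at the origin on a cart in front of the work surface, level with it; the furniture and walls round the work are solid. World frame = base frame: x ahead of the robot, y to its left, z up, the work surface at z = 0. Lengths are in mm, angles in degrees, forces in N, time in s.
With the tool pointing down it reaches from about 300 to 850 mm from the base axis. Payload 4.2 kg.
Tool frame: the origin (TCP) lies on the centre line of the jaws, within the pads' length; the fingertips stand 11 mm ahead of it and the grasp point (between the pads) lies 8 mm behind it; z points along the fingers, y is the line along which they close (so a half turn about z gives the same grasp; the last joint's range is limited). The gripper opens to 91 mm and grips with 3 to 60 N. Pads are 32 mm wide; open, the fingers measure 118 mm over their backs; the gripper's body (76 mm by 178 mm) begins 60 mm behind the grasp point.
Start: joints at [71.734, 18.312, 89.639, -0, 72.044, -1.146], TCP at [169.267, 549.539, 199.276] pointing down, gripper open.
Joint ranges: [-177.97, 177.97], [-48.28, 115.42], [12.27, 149.76], [-77.06, 257.06], [2.81, 150.46], [-146.56, 146.56]. Speed limits (degrees/s): [147.25, 147.25, 180, 180, 180, 180].

## Interface

Orientations are given as [roll, pitch, yaw] about the fixed x, y, z axes, in that order (R = Rz(yaw) Ry(pitch) Rx(roll)).
In Python, from workcell import env, grab_frame, camera_model, models gives the robot as it stands.
- The arm moves only by the shell command python3 -m crank 'ROWS' [FORCE]. ROWS is text: rows parted by semicolons, each of 7 numbers parted by spaces: the closure, from -1 (fully open) to 1 (shut), so that 0 is half open, then the shift along the tool's x, y, z in mm, then the turn, a rotation vector about the tool's x, y, z in degrees. A call has 1 to 10 rows; each row shifts and turns the commanded pose from where the row before left it, along the tool's axes as they then stand; what a row does not reach is not made up. A row lasts 1/8 s, in which the tool goes at most 62.5 mm and 10.7 degrees, less where a joint would pass 70% of its speed; a pose out of reach is approached as far as the arm can. A call is refused whole if a number of a shift passes 62.5 or a number of a turn 10.7, either way. A call with a gripper value outside its range is refused whole. The fingers move at their own pace and stop on an object; FORCE is the grip in N (left out, the last holds). Time passes only in rows, so rows that do not move let the fingers close. It gives the time, the measured TCP pose, the force, the opening and the grip force at its end, in the units of the state.
- env.state(): the state, without advancing time (a new reading comes with each control period).
- grab_frame(name): name is "scene" or "side" or "wrist"; returns the picture (400x640x3 uint8, blue, green, red); there is no depth.
- camera_model(name): a dict with "K" (3x3 intrinsics, pixels), "k1" (the pictures are not rectified: a ray, as slopes to the right and down, at radius r is drawn at 1 + k1 r^2 times it, then the intrinsics apply), "R" (3x3) and "t" (3): a world point X has camera coordinates R X + t; the wrist camera has in their place "mount" (4x4, takes a point from camera to tool coordinates, whose origin is the TCP and whose axes are the flange's). Camera axes: x right, y down, z forward; pixel columns grow to the right and rows downward; lengths in mm; the calibration is good to about 2 mm. A picture is of the moment at which its call begins: read the wrist's pose just before it. camera_model takes no time and is no camera call.
- env.job_done(): hands the job in; it is judged then, once.
Trained networks look in the newest picture that a camera, given by its name, has taken for a name from the list of things; names that differ only in an ending like _2 or _b are one class to them, and where a whole thing is asked for, a point or a joint stands for the part that bears it (a point fixed in the world has none). Each returns a list of dicts, best first, with "p" (0 to 1); they miss things now and then, are a little off and sometimes report something else, mostly with a low value. They report only what shows in the picture. A call takes as long as a camera call. They do not tell look-alikes from the thing itself.
- models.search_frame(name, camera): "point" ([x, y, z] in mm, in world coordinates, good to about 4 mm: the middle of the surface that is visible of it).
The state is a dict: "time_s": time; "qpos": joint angles; "qvel": joint speeds; "effort": joint torques, N m; "ee_pos": TCP position; "ee_rot": TCP orientation; "force": force on the tool from outside, world axes, zero at the start; "torque": the same for the moment, N m; "gripper_width": finger opening in mm; "gripper_force": force on a finger pad.
Only numpy, scipy, OpenCV 4.12 (cv2) and the standard library are available. Lean on these libraries where they do the work, as an engineer would, in place of code of your own. Each camera call takes 0.05 s, during which the arm holds its last target. There are 200 camera calls.

## Working session

There is one attempt and no reset: what is moved stays moved. The work goes in short steps, Python scripts to look and compute and a shell command to move; the robot and the scene stay as the last step left them, time stands still between calls to the robot, and variables do not carry over. Pictures are saved under pics/ and viewed, at most 10 in all, crops included, and the job is handed in when it is done.

```bash
mkdir -p pics; cat > h.py <<'E'
import numpy as np, cv2
from workcell import env, grab_frame, camera_model, models
def px2w(name,u,v,z):
    c=camera_model(name);K=np.array(c["K"]);d=np.array([[[u,v]]],float)
    p=cv2.undistortPoints(d,K,np.array([c["k1"],0,0,0,0]))[0,0]
    R=np.array(c["R"]);t=np.array(c["t"]).ravel()
    o=-R.T@t;r=R.T@np.array([p[0],p[1],1]);return o+r*(z-o[2])/r[2]
E
python3 - <<'E'
from h import *
for n in("scene","side"):
    f=grab_frame(n);cv2.imwrite(f"pics/{n}0.png",f)
    for o in("cover","large_bearing","small_bearing","large_seat","small_seat","tweezers"):
        print(n,o,[(np.round(d["point"],0).tolist(),round(d["p"],2)) for d in models.search_frame(o,n)[:4]])
    c=camera_model(n);print((-np.array(c["R"]).T@np.array(c["t"]).ravel()).round())
s=env.state();print(s["ee_pos"],s["ee_rot"],s["time_s"])
E
```

```text
scene cover [([620.0, -109.0, 24.0], 0.55)]
scene large_bearing [([469.0, 78.0, 8.0], 0.81), ([569.0, -145.0, 32.0], 0.79), ([679.0, -243.0, 6.0], 0.62)]
scene small_bearing [([482.0, -14.0, 13.0], 0.62), ([584.0, -40.0, 32.0], 0.48), ([428.0, -84.0, 14.0], 0.47), ([621.0, -109.0, 21.0], 0.44)]
scene large_seat [([619.0, -109.0, 23.0], 0.91)]
scene small_seat [([622.0, -111.0, 24.0], 0.98), ([590.0, -38.0, 33.0], 0.22)]
scene tweezers [([692.0, -78.0, 27.0], 0.46)]
[  -6. -779.  596.]
side cover [([625.0, -110.0, 26.0], 0.77)]
side large_bearing [([577.0, -141.0, 31.0], 0.83), ([670.0, -262.0, 12.0], 0.72), ([463.0, 78.0, 11.0], 0.71), ([694.0, -77.0, 22.0], 0.32)]
side small_bearing [([429.0, -80.0, 9.0], 0.81), ([490.0, -14.0, 10.0], 0.54), ([587.0, -39.0, 32.0], 0.51)]
side large_seat [([622.0, -103.0, 23.0], 0.95)]
side small_seat [([625.0, -106.0, 22.0], 0.97), ([576.0, -140.0, 34.0], 0.18)]
side tweezers [([692.0, -79.0, 26.0], 0.7)]
[ 268. -568.  597.]
[169.30155549 549.53653736 199.30396441] [1.79991625e+02 2.03785685e-03 1.62878090e+02] 0.7
```

```bash
python3 - <<'E'
import cv2
a=cv2.imread("pics/scene0.png");b=cv2.imread("pics/side0.png")
cv2.imwrite("pics/a.png",a)
E
```

```text
(no output)
```

View pics/side0.png

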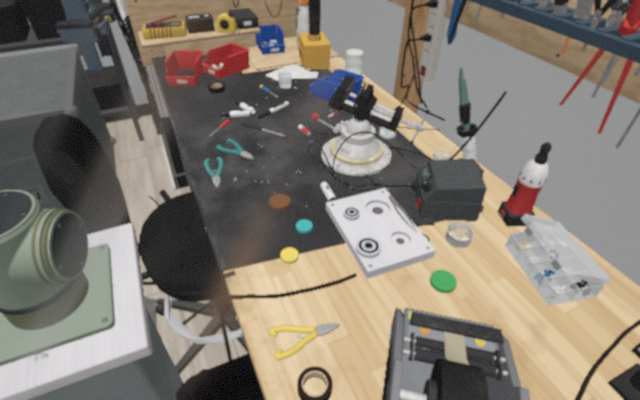

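View pics/scene0.png

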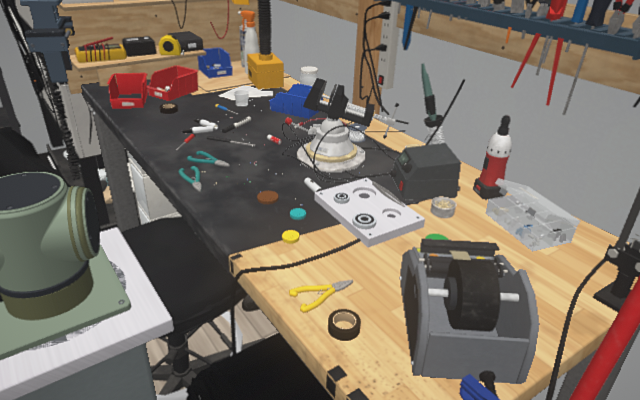

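The cover is around (380,230) in the side view. The bearings are on its near/left edge at about (352,209) and (368,246). The seats are at about (376,209) and (402,234). I'll enlarge the cover.

```bash
python3 - <<'E'
import cv2,numpy as np
a=cv2.imread("pics/scene0.png")[170:250,300:430];b=cv2.imread("pics/side0.png")[175:280,310:440]
r=lambda i:cv2.resize(i,None,fx=5,fy=5,interpolation=cv2.INTER_CUBIC)
cv2.imwrite("pics/b5.png",r(b));cv2.imwrite("pics/a5.png",r(a))
E
```

```text
(no output)
```

View pics/b5.png

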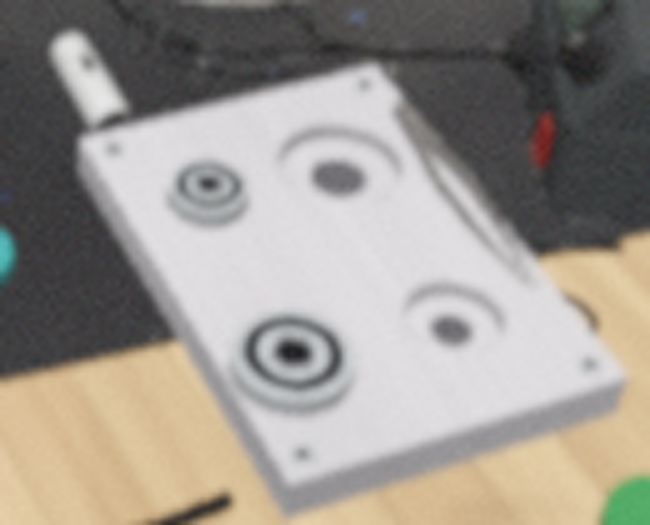

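View pics/a5.png

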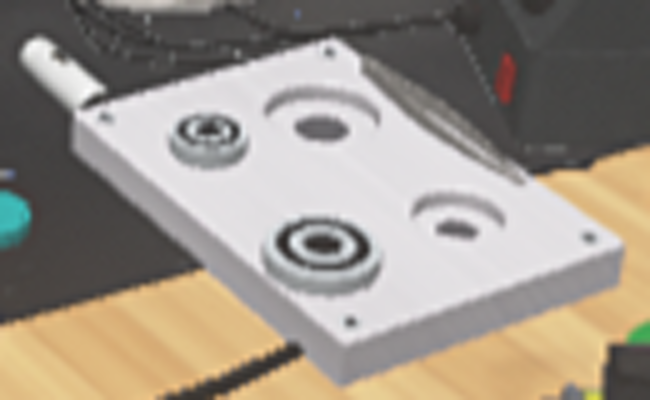

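```bash
python3 - <<'E'
from h import *
P={"side":(310,175,dict(c1=(80,140,22),c2=(378,65,22),c3=(625,378,22),c4=(287,487,22),L=(338,178,12),S=(452,330,12),sb=(209,184,32),lb=(293,352,32))),
"scene":(300,170,dict(c1=(75,130,22),c2=(335,38,22),c3=(622,246,22),c4=(342,347,22),L=(322,128,12),S=(458,230,12),sb=(208,131,32),lb=(322,243,32)))}
for n,(a,b,d) in P.items():
    print(n,{k:px2w(n,a+u/5-.4,b+v/5-.4,z)[:2].round(1).tolist() for k,(u,v,z) in d.items()})
E
```

```text
side {'c1': [559.2, 22.0], 'c2': [711.3, 13.7], 'c3': [696.2, -195.8], 'c4': [546.0, -188.3], 'L': [659.4, -38.2], 'S': [654.3, -138.2], 'sb': [592.9, -37.0], 'lb': [576.9, -137.2]}
scene {'c1': [550.6, 9.1], 'c2': [708.9, 13.8], 'c3': [693.9, -195.9], 'c4': [545.0, -188.1], 'L': [659.4, -37.5], 'S': [654.1, -137.7], 'sb': [591.2, -37.4], 'lb': [576.2, -136.4]}
```

```bash
python3 - <<'E'
from h import *
for u,v,z in((393,168,0),(357,172,0),(330,165,0),(418,218,0),(335,90,150),(380,125,100)): print(u,v,px2w("side",u,v,z).round())
c=camera_model("wrist");print(np.round(c["mount"],2),c["K"],c["k1"])
E
python3 -m crank '1 -46 -37 -4 0 0 0;1 -46 -37 -4 0 0 0;1 -46 -37 -4 0 0 0;1 -46 -37 -4 0 0 0;1 -46 -37 -4 0 0 0;1 -46 -37 -4 0 0 0;1 -46 -37 -4 0 0 0;1 -46 -37 -4 0 0 0;1 -46 -37 -4 0 0 0' 5
```

```text
393 168 [791.  98.   0.]
357 172 [696. 120.   0.]
330 165 [645. 176.   0.]
418 218 [738. -87.   0.]
335 90 [709. 289. 150.]
380 125 [774. 157. 100.]
[[   0.     -0.97   -0.23   65.59]
 [   1.      0.      0.     -0.47]
 [  -0.     -0.23    0.97 -185.3 ]
 [   0.      0.      0.      1.  ]] [[283.24330104   0.         319.63487651]
 [  0.         283.24330104 202.19391664]
 [  0.           0.           1.        ]] -0.04777510622975275
time_s: 1.82
ee_pos: [467.8, 107.7, 235.7]
ee_rot: [180.0, 0.0, 162.9]
force: [0.7, 1.1, -0.1]
gripper_width: 4.0
gripper_force: 0.0
```

```bash
python3 -m crank '1 -31 -17.4 26 0 0 0;1 -31 -17.4 26 0 0 0;1 -31 -17.4 26 0 0 0;1 -31 -17.4 26 0 0 0;1 0 0 0 0 0 10.35;1 0 0 0 0 0 10.35;1 0 0 0 0 0 10.35;1 0 0 0 0 0 10.35;1 0 0 0 0 0 0' 5
cat >> h.py <<'E'
from scipy.spatial.transform import Rotation as Ro
def wrist_cam(s):
    T=np.eye(4);T[:3,:3]=Ro.from_euler("xyz",s["ee_rot"],degrees=True).as_matrix();T[:3,3]=s["ee_pos"]
    return T@np.array(camera_model("wrist")["mount"])
def wpx(M,u,v,z):
    c=camera_model("wrist");p=cv2.undistortPoints(np.array([[[u,v]]],float),np.array(c["K"]),np.array([c["k1"],0,0,0,0]))[0,0]
    r=M[:3,:3]@np.array([p[0],p[1],1]);o=M[:3,3];return (o+r*(z-o[2])/r[2])[:2].round(1).tolist()
E
python3 - <<'E'
from h import *
s=env.state();np.save("M.npy",wrist_cam(s));f=grab_frame("wrist");cv2.imwrite("pics/w1.png",f);print(s["ee_pos"],s["time_s"])
for o in("large_bearing","small_bearing","large_seat","small_seat"):
    print(o,[(np.round(d["point"],0).tolist(),round(d["p"],2)) for d in models.search_frame(o,"wrist")[:4]])
E
```

```text
time_s: 2.95
ee_pos: [565.0, 6.4, 131.3]
ee_rot: [180.0, 0.0, 121.6]
force: [0.3, -0.7, 0.2]
gripper_width: 0.6
gripper_force: 0.0
[564.96668779   6.37864827 131.2878553 ] 2.95
large_bearing [([468.0, 89.0, 15.0], 0.56)]
small_bearing [([433.0, -73.0, 6.0], 0.83), ([492.0, -8.0, 12.0], 0.58)]
large_seat [([579.0, 8.0, 23.0], 0.7)]
small_seat [([584.0, 9.0, 25.0], 0.7)]
```

View pics/w1.png

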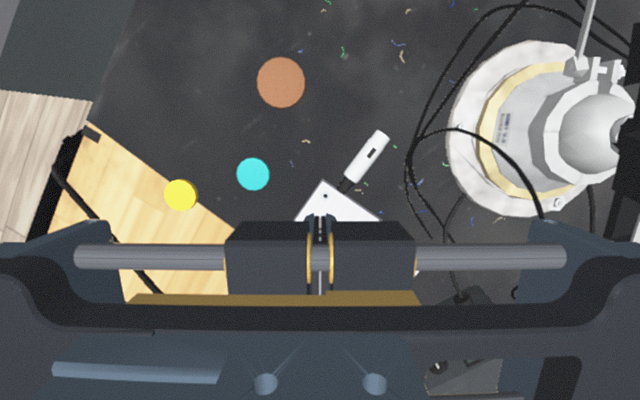

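The picture shows the closed fingers at about (320,250). They hide the -x side, so the fixed cameras are better for measuring. They agree within 1 mm. I'll push with the 32 mm finger back along tool y, and the straight diagonal for the small bearing is free. I'll turn to yaw 31.7 and descend behind it.

```bash
python3 -m crank '1 0 0 0 0 0 10;1 0 0 0 0 0 10;1 0 0 0 0 0 10;1 0 0 0 0 0 10;1 0 0 0 0 0 10;1 0 0 0 0 0 10;1 0 0 0 0 0 10;1 0 0 0 0 0 10;1 0 0 0 0 0 9.9' 5 && python3 -m crank '1 0 0 30 0 0 0;1 0 0 35 0 0 0;1 0 0 20 0 0 0;1 0 0 10 0 0 0;1 0 0 0 0 0 0'
python3 - <<'E'
from h import *
a=grab_frame("scene")[120:240,290:450]
cv2.imwrite("pics/s2.png",cv2.resize(a,None,fx=5,fy=5,interpolation=cv2.INTER_CUBIC))
E
```

```text
time_s: 4.32
ee_pos: [564.9, 6.4, 131.3]
ee_rot: [-180.0, -0.0, 31.3]
force: [-0.1, 0.1, -0.3]
gripper_width: 0.8
gripper_force: 0.0
time_s: 4.95
ee_pos: [564.8, 6.4, 36.0]
ee_rot: [-180.0, 0.0, 31.6]
force: [1.6, 1.1, -0.5]
gripper_width: 0.2
gripper_force: 0.0
```

View pics/s2.png

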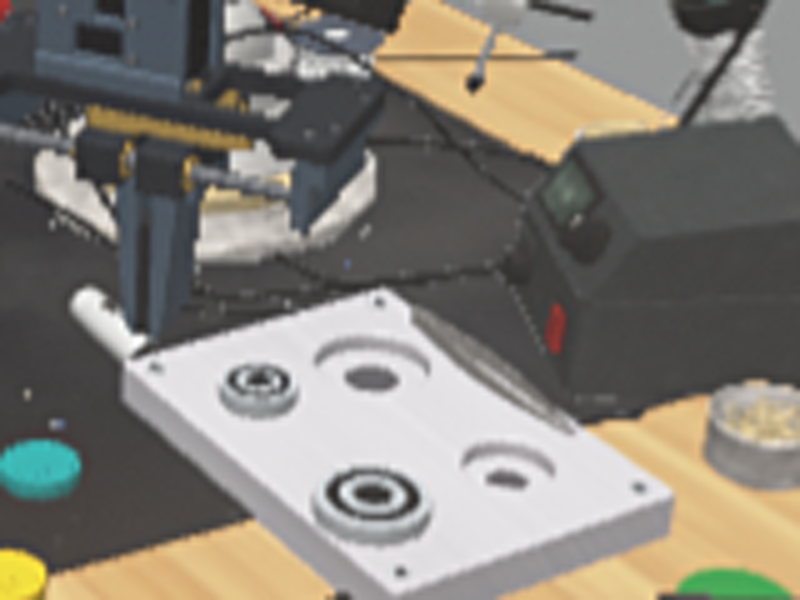

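The fingertip is at about (148,330), just over the cover corner, with the small bearing ahead at (258,385). I'll push it most of the way.

```bash
python3 -m crank '1 0 6 0 0 0 0;1 0 5 0 0 0 0;1 0 3 0 0 0 0;1 0 3 0 0 0 0;1 0 3 0 0 0 0;1 0 3 0 0 0 0;1 0 4 0 0 0 0;1 0 5 0 0 0 0;1 0 5 0 0 0 0;1 0 5 0 0 0 0' 5 && python3 -m crank '1 0 5 0 0 0 0;1 0 5 0 0 0 0;1 0 5 0 0 0 0;1 0 5 0 0 0 0;1 0 5 0 0 0 0;1 0 5 0 0 0 0;1 0 5 0 0 0 0;1 0 5 0 0 0 0;1 0 5 0 0 0 0;1 0 3 0 0 0 0'
python3 - <<'E'
from h import *
o=[]
for n,x,y in(("scene",330,170),("side",340,175)):
    a=grab_frame(n)[y:y+80,x:x+110]
    o.append(cv2.resize(a,None,fx=3.6,fy=3.6,interpolation=cv2.INTER_CUBIC))
cv2.imwrite("pics/s3.png",np.hstack(o))
E
```

```text
time_s: 6.25
ee_pos: [587.1, -29.7, 36.2]
ee_rot: [-180.0, -0.0, 31.6]
force: [0.2, 0.1, -0.2]
gripper_width: 0.3
gripper_force: 0.0
time_s: 7.5
ee_pos: [612.2, -70.6, 36.2]
ee_rot: [-180.0, -0.0, 31.6]
force: [-0.7, 0.2, -1.3]
gripper_width: 0.6
gripper_force: 0.0
```

View pics/s3.png

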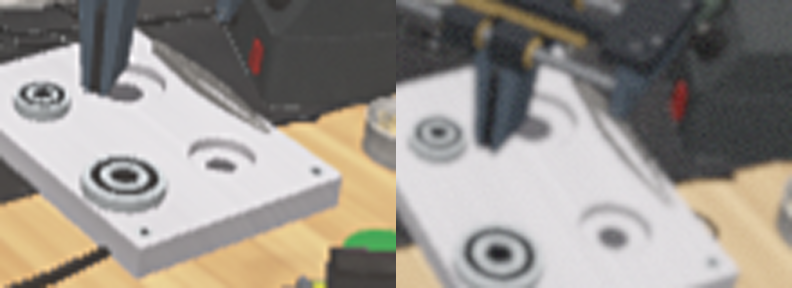

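The bearing hasn't moved: it is still at (42,95) in the left crop. The fingertip passed over or beside it. I'll triangulate the tip.

```bash
python3 - <<'E'
from h import *
def ray(n,u,v):
    a=px2w(n,u,v,0);b=px2w(n,u,v,100);return a,(b-a)/np.linalg.norm(b-a)
def tri(p,q):
    A=0;B=0
    for o,d in(ray("scene",*p),ray("side",*q)):
        P=np.eye(3)-np.outer(d,d);A=A+P;B=B+P@o
    return np.linalg.solve(A,B).round(1)
print("tip",tri((330+97/3.6,170+93/3.6),(340+92/3.6,175+150/3.6)))
print("sb top",tri((341.2,195.8),(351.4,211.4)),"lb top",tri((364,218.2),(368.2,245)))
print("tweezer-side corner",tri((300+335/5-.4,170+38/5-.4),(310+378/5-.4,175+65/5-.4)))
for n,u,v in(("scene",357,195.8),("side",365.6,216.7)):
    for z in(25,35,45): print(n,z,px2w(n,u,v,z)[:2].round(1))
E
```

```text
tip [601.8 -79.3  49.6]
sb top [594.5 -33.8  29. ] lb top [ 577.  -136.3   31.5]
tweezer-side corner [714.3  18.7  17.8]
scene 25 [629.3 -47.5]
scene 35 [618.2 -60.3]
scene 45 [607.  -73.1]
side 25 [617.  -57.8]
side 35 [610.9 -66.8]
side 45 [604.8 -75.7]
```

```bash
for i in 1; do python3 -m crank '1 0 0 2 0 0 0;1 0 0 2 0 0 0;1 0 0 0 0 0 0'; done; python3 -m crank '1 0 0 2 0 0 0;1 0 0 0 0 0 0' | grep -E "pos|force:"; python3 -m crank '1 0 0 1 0 0 0;1 0 0 0 0 0 0'| grep -E "pos|force:"
```

```text
time_s: 7.98
ee_pos: [611.8, -70.1, 32.0]
ee_rot: [-180.0, 0.0, 31.6]
force: [0.0, -0.1, 0.3]
gripper_width: 0.3
gripper_force: 0.0
ee_pos: [611.9, -70.2, 30.0]
force: [0.2, -0.7, -0.1]
gripper_force: 0.0
ee_pos: [612.0, -70.2, 29.2]
force: [0.6, -0.1, -1.3]
gripper_force: 0.0
```

```bash
python3 -m crank '1 0 0 1.5 0 0 0;1 0 0 1.5 0 0 0;1 0 0 0 0 0 0' | grep -E "pos|force:"; python3 -m crank '1 0 0 1 0 0 0;1 0 0 0 0 0 0'| grep -E "pos|force:"
```

```text
ee_pos: [611.9, -70.2, 26.1]
force: [-0.2, -0.4, -0.1]
gripper_force: 0.0
ee_pos: [612.0, -70.2, 25.1]
force: [0.3, 0.6, 0.2]
gripper_force: 0.0
```

```bash
python3 - <<'E'
from h import *
s=env.state();print(s["qpos"],s["ee_pos"],s["force"],s["time_s"])
o=[]
for n,x,y in(("scene",310,150),("side",330,160)):
    a=grab_frame(n)[y:y+100,x:x+110]
    o.append(cv2.resize(a,None,fx=3.6,fy=3.6,interpolation=cv2.INTER_CUBIC))
cv2.imwrite("pics/s4.png",np.hstack(o))
E
```

```text
[-7.62071462e+00  3.05635521e+01  9.70312826e+01  6.90566755e-03
  5.24147315e+01  5.07951457e+01] [611.99162497 -70.24608665  25.1488387 ] [0.33357121 0.55170125 0.15379777] 9.1
```

View pics/s4.png

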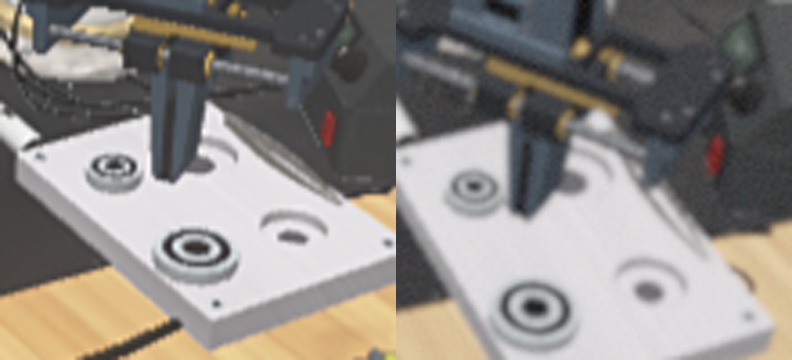

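Tip is at (165,180) left and (124,215) right, near the cover but no contact felt yet. I'll keep lowering in small steps until it touches.

```bash
python3 -m crank '1 0 0 1 0 0 0;1 0 0 0 0 0 0' | grep -E "pos|force:"; python3 - <<'E'
from h import *
for n,u,v in(("scene",355.8,200),("side",364.4,219.7)):
    for z in(22,25,28,32): print(n,z,px2w(n,u,v,z)[:2].round(1))
E
```

```text
ee_pos: [612.0, -70.2, 24.2]
force: [-0.2, 0.5, 0.7]
gripper_force: 0.0
scene 22 [618.6 -56.8]
scene 25 [615.4 -60.6]
scene 28 [612.1 -64.3]
scene 32 [607.7 -69.4]
side 22 [611.7 -62.3]
side 25 [609.9 -65. ]
side 28 [608.2 -67.6]
side 32 [605.8 -71.1]
```

```bash
for r in a; do python3 -m crank '1 0 0 1 0 0 0;1 0 0 0 0 0 0' | grep -E "pos|force:"; python3 -m crank '1 0 0 1 0 0 0;1 0 0 0 0 0 0' | grep -E "pos|force:"; done
```

```text
ee_pos: [612.0, -70.3, 23.1]
force: [-0.4, 0.1, -0.2]
gripper_force: 0.0
ee_pos: [612.0, -70.2, 22.1]
force: [0.3, 0.1, -0.1]
gripper_force: 0.0
```

```bash
python3 -m crank '1 0 0 1 0 0 0;1 0 0 0 0 0 0' | grep -E "pos|force:"; python3 -m crank '1 0 0 0.7 0 0 0;1 0 0 0 0 0 0' | grep -E "pos|force:"
```

```text
ee_pos: [612.0, -70.2, 21.1]
force: [-0.0, -0.5, 0.0]
gripper_force: 0.0
ee_pos: [612.0, -70.2, 20.5]
force: [-0.2, 0.8, 0.9]
gripper_force: 0.0
```

```bash
python3 -m crank '1 0 0 0.7 0 0 0;1 0 0 0 0 0 0' | grep -E "pos|force:"; python3 -m crank '1 0 0 0.7 0 0 0;1 0 0 0 0 0 0' | grep -E "pos|force:"
```

```text
ee_pos: [612.0, -70.3, 19.8]
force: [0.3, 0.3, 0.7]
gripper_force: 0.0
ee_pos: [612.0, -70.2, 19.1]
force: [-1.0, 0.7, 0.7]
gripper_force: 0.0
```

```bash
python3 -m crank '1 0 0 0.8 0 0 0;1 0 0 0 0 0 0' | grep -E "pos|force:"; python3 -m crank '1 0 0 0.8 0 0 0;1 0 0 0 0 0 0' | grep -E "pos|force:"
```

```text
ee_pos: [612.0, -70.2, 18.3]
force: [0.2, -0.4, 1.4]
gripper_force: 0.0
ee_pos: [612.0, -70.2, 17.5]
force: [-0.9, -0.0, -0.6]
gripper_force: 0.0
```

```bash
python3 -m crank '1 0 0 0.8 0 0 0;1 0 0 0.8 0 0 0;1 0 0 0 0 0 0' | grep -E "pos|force:"; python3 -m crank '1 0 0 0.8 0 0 0;1 0 0 0 0 0 0' | grep -E "pos|force:"
```

```text
ee_pos: [612.0, -70.3, 15.8]
force: [-0.2, 0.3, 0.5]
gripper_force: 0.0
ee_pos: [612.0, -70.2, 15.1]
force: [0.5, 0.1, 0.2]
gripper_force: 0.0
```

```bash
python3 -m crank '1 0 0 0.8 0 0 0;1 0 0 0 0 0 0' | grep -E "pos|force:"; python3 -m crank '1 0 0 0.8 0 0 0;1 0 0 0 0 0 0' | grep -E "pos|force:"
```

```text
ee_pos: [612.0, -70.2, 14.2]
force: [-0.1, 0.5, -0.1]
gripper_force: 0.0
ee_pos: [612.0, -70.2, 13.5]
force: [-0.7, -0.5, -0.8]
gripper_force: 0.0
```

```bash
python3 - <<'E'
from h import *
f=grab_frame("scene")[150:250,310:420];cv2.imwrite("pics/s5.png",cv2.resize(f,None,fx=5,fy=5,interpolation=cv2.INTER_CUBIC))
E
```

```text
(no output)
```

View pics/s5.png

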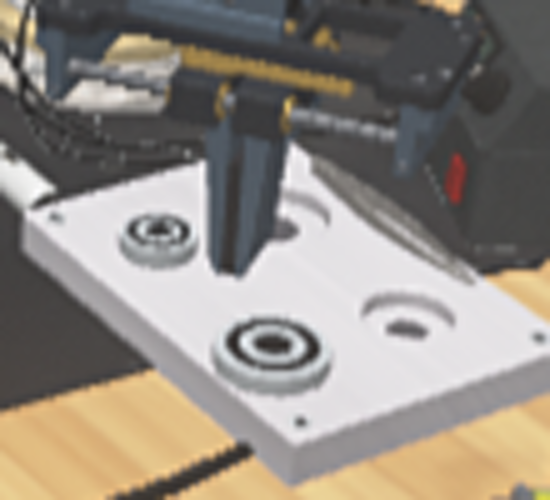

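```bash
python3 - <<'E'
from h import *
for z in(20,22,25,28,30,32,34): print(z,px2w("scene",357.6,205,z)[:2].round(1), "prev",px2w("scene",310+46.5,150+182/3.6,z)[:2].round(1))
E
```

```text
20 [610.7 -73.4] prev [620.6 -57. ]
22 [608.6 -75.8] prev [618.4 -59.6]
25 [605.4 -79.5] prev [615.2 -63.3]
28 [602.1 -83.2] prev [611.9 -67.1]
30 [600.  -85.6] prev [609.7 -69.6]
32 [597.9 -88.1] prev [607.6 -72.1]
34 [595.7 -90.5] prev [605.4 -74.6]
```

The tip corner at (240,277) matches z ≈ 25–30, so the tip is well above the nominal height. I'll keep probing down.

```bash
python3 -m crank '1 0 0 1 0 0 0;1 0 0 1 0 0 0;1 0 0 0 0 0 0' | grep -E "pos|force:"; python3 -m crank '1 0 0 1 0 0 0;1 0 0 0 0 0 0' | grep -E "pos|force:"
```

```text
ee_pos: [612.0, -70.2, 11.4]
force: [1.1, 0.3, -0.3]
gripper_force: 0.0
ee_pos: [612.0, -70.2, 10.4]
force: [-0.2, 0.2, 0.2]
gripper_force: 0.0
```

```bash
python3 -m crank '1 0 0 1 0 0 0;1 0 0 0 0 0 0' | grep -E "time|pos|force:"; python3 -m crank '1 0 0 1 0 0 0;1 0 0 0 0 0 0' | grep -E "pos|force:"
```

```text
time_s: 13.5
ee_pos: [612.0, -70.2, 9.4]
force: [-0.4, 0.0, 0.3]
gripper_force: 0.0
ee_pos: [612.0, -70.2, 8.5]
force: [0.3, -0.5, 0.2]
gripper_force: 0.0
```

```bash
python3 -m crank '1 0 0 -20 0 0 0;1 0 -30 0 0 0 0;1 0 -40 0 0 0 0;1 0 -14 0 0 0 0;1 0 0 10 0 0 0;1 0 0 10 0 0 0;1 0 0 0 0 0 0' 5; python3 -m crank '1 0 3 0 0 0 0;1 0 3 0 0 0 0;1 0 3 0 0 0 0;1 0 3 0 0 0 0;1 0 3 0 0 0 0;1 0 3 0 0 0 0;1 0 3 0 0 0 0;1 0 3 0 0 0 0;1 0 3 0 0 0 0;1 0 3 0 0 0 0'
cat >> h.py <<'E'
def bear(name):
    r=[]
    for n in("scene","side"):
        grab_frame(n)
        r+= [(n,np.round(d["point"],0).tolist(),round(d["p"],2)) for d in models.search_frame(name,n) if abs(d["point"][0]-625)<80 and abs(d["point"][1]+88)<110]
    return r
E
python3 -c "
from h import *
print(bear('small_bearing'))"
```

```text
time_s: 14.62
ee_pos: [568.5, 0.4, 7.6]
ee_rot: [-180.0, 0.0, 31.5]
force: [-0.3, 0.4, 0.1]
gripper_width: 0.3
gripper_force: 0.0
time_s: 15.88
ee_pos: [583.8, -24.4, 8.5]
ee_rot: [-180.0, -0.0, 31.6]
force: [0.2, -0.0, 0.4]
gripper_width: 0.4
gripper_force: 0.2
[('scene', [593.0, -49.0, 31.0], 0.52), ('side', [592.0, -54.0, 34.0], 0.71)]
```

The bearing moves now. I'll push on to just short of the seat.

```bash
python3 -m crank '1 0 4 0 0 0 0;1 0 4 0 0 0 0;1 0 4 0 0 0 0;1 0 4 0 0 0 0;1 0 4 0 0 0 0;1 0 4 0 0 0 0;1 0 4 0 0 0 0;1 0 4 0 0 0 0;1 0 4 0 0 0 0;1 0 4 0 0 0 0' | grep -E "pos|force"; python3 -m crank '1 0 4 0 0 0 0;1 0 4 0 0 0 0;1 0 4 0 0 0 0;1 0 4 0 0 0 0;1 0 4 0 0 0 0;1 0 4 0 0 0 0;1 0 4 0 0 0 0;1 0 2 0 0 0 0;1 0 0 0 0 0 0'
python3 - <<'E'
from h import *
for b in("small_bearing","small_seat"): print(bear(b))
f=grab_frame("side")[190:265,340:440];cv2.imwrite("pics/s6.png",cv2.resize(f,None,fx=8,fy=8,interpolation=cv2.INTER_CUBIC))
E
```

```text
ee_pos: [604.9, -58.6, 8.6]
force: [0.4, 0.9, 0.1]
gripper_force: 0.1
time_s: 18.45
ee_pos: [620.5, -84.0, 8.5]
ee_rot: [180.0, -0.0, 31.6]
force: [0.1, -0.7, 0.2]
gripper_width: 0.4
gripper_force: 0.0
[('scene', [629.0, -110.0, 31.0], 0.53), ('side', [629.0, -113.0, 35.0], 0.79)]
[('scene', [608.0, -124.0, 23.0], 0.66), ('side', [610.0, -126.0, 23.0], 0.59), ('side', [574.0, -139.0, 29.0], 0.49)]
```

View pics/s6.png

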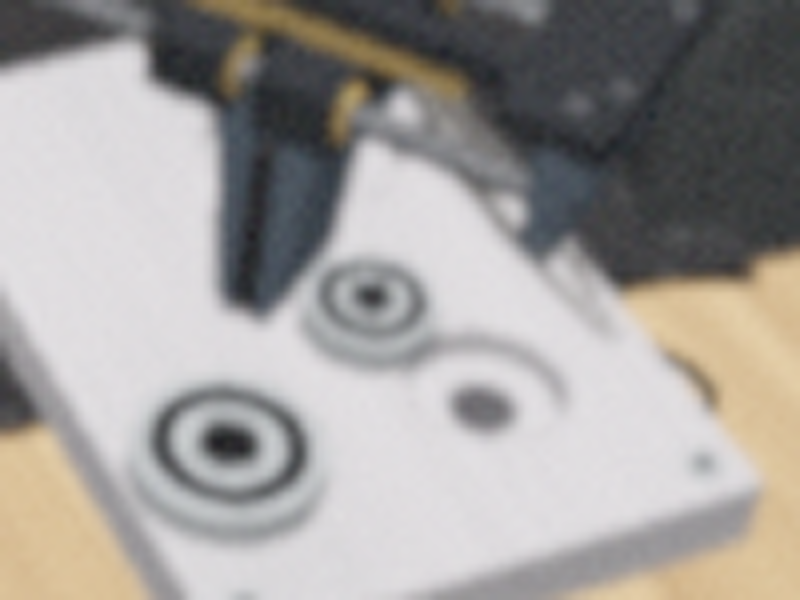

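The bearing is at (372,295), the seat floor centre at (482,408), the tip corner at (262,318), and the large bearing at (230,443). Next I'll compute the remaining push.

```bash
python3 - <<'E'
from h import *
g=lambda u,v,z:px2w("side",340+u/8-.44,190+v/8-.44,z)[:2]
b=g(372,295,32);S=g(482,408,12);d=S-b;print(b,S,np.linalg.norm(d),np.degrees(np.arctan2(d[1],d[0])))
t=np.array(env.state()["ee_pos"][:2]);n=np.array([np.cos(np.radians(-58.4)),np.sin(np.radians(-58.4))]);x=np.array([-n[1],n[0]])
print("b rel tcp: along",(b-t)@n,"x",(b-t)@x,"S rel b",d@n,d@x)
for z in(22,25,28):q=g(262,318,z);print(z,(q-t)@n,(q-t)@x)
print("lb",g(230,443,32))
E
```

```text
[ 636.95143273 -107.08117053] [ 653.96220874 -137.94635214] 35.2423883412047 -61.139453309049664
b rel tcp: along 28.49429480188489 x 1.9211628481875014 S rel b 35.20211337899339 -1.6843840550111864
22 4.970063548676167 -12.309389791984865
25 6.131988715587268 -15.133502830553315
28 7.2939138824983685 -17.957615869121767
lb [ 577.17791053 -137.18430283]
```

```bash
python3 -m crank '1 0 -2 0 0 0 0;1 0 0 0 0 0 2.7;1 0 3 0 0 0 0;1 0 3 0 0 0 0;1 0 3 0 0 0 0;1 0 3 0 0 0 0;1 0 3 0 0 0 0;1 0 3 0 0 0 0;1 0 2.5 0 0 0 0;1 0 2.5 0 0 0 0'| grep -E "pos|force"; python3 -m crank '1 0 2.5 0 0 0 0;1 0 2.5 0 0 0 0;1 0 2 0 0 0 0;1 0 2 0 0 0 0;1 0 2 0 0 0 0;1 0 2 0 0 0 0;1 0 1 0 0 0 0;1 0 0 0 0 0 0'
python3 - <<'E'
from h import *
print(bear("small_bearing"))
E
```

```text
ee_pos: [630.6, -102.5, 8.5]
force: [0.4, 0.5, 0.2]
gripper_force: 0.2
time_s: 21.15
ee_pos: [637.3, -114.6, 8.5]
ee_rot: [180.0, -0.0, 28.9]
force: [0.6, -0.5, -0.2]
gripper_width: 0.4
gripper_force: 0.0
[('side', [646.0, -137.0, 24.0], 0.49), ('side', [608.0, -116.0, 25.0], 0.33), ('side', [687.0, -114.0, 22.0], 0.29)]
```

```bash
python3 -m crank '1 0 0 -30 0 0 0;1 -55.1 4.4 0 0 0 0;1 -55.1 4.4 0 0 0 0;1 0 0 0 0 0 0'
python3 - <<'E'
from h import *
for u,v in((395,320),(505,325),(390,400)): print(px2w("side",u,v,0).round(),px2w("side",u,v,120).round())
print(bear("small_bearing"))
for n in("scene","side"):
    c=camera_model(n);f=cv2.cvtColor(grab_frame(n),cv2.COLOR_BGR2GRAY);cv2.imwrite(f"pics/z_{n}.png",f)
    for z in(22,32):
        rv=cv2.Rodrigues(np.array(c["R"],float))[0];p=cv2.projectPoints(np.array([[654.1,-138,z]],float),rv,np.array(c["t"],float),np.array(c["K"]),np.array([c["k1"],0,0,0,0]))[0].ravel();print(n,z,p.round(1))
    p0=p.round().astype(int);w=f[p0[1]-8:p0[1]+12,p0[0]-12:p0[0]+13];print(w)
E
```

```text
time_s: 21.85
ee_pos: [541.6, -176.7, 38.6]
ee_rot: [-179.9, 0.1, 28.7]
force: [1.2, 0.7, 0.3]
gripper_width: 0.6
gripper_force: 0.0
[ 549. -286.    0.] [ 492. -343.  120.]
[ 718. -374.    0.] [ 627. -413.  120.]
[ 468. -397.    0.] [ 428. -432.  120.]
[('scene', [650.0, -137.0, 23.0], 0.61)]
scene 22 [391.7 211.8]
scene 32 [392.2 208. ]
[[228 228 228 229 228 230 230 231 231 231 225 208 153 118 121 143 160 132
  106  85  79  85  88  90  88]
 [227 228 228 228 228 229 229 230 230 230 231 232 218 186 148 140 156 173
  162 119  90  88  90  90  88]
 [227 227 228 228 228 229 229 229 229 230 229 230 230 227 215 187 141 149
  165 150 107  91  89  91  88]
 [227 227 227 228 228 228 229 229 229 230 229 229 229 229 230 227 209 169
  146 149 108  89  89  89  86]
 [227 227 227 227 228 228 228 228 229 229 230 230 229 229 229 230 231 222
  210 179 112  89  93  90  82]
 [228 227 228 227 227 228 228 228 228 229 229 229 229 229 228 228 229 230
  234 228 134  94  90  88  78]
 [227 227 228 228 228 228 229 230 230 230 230 230 230 230 230 229 228 228
  232 235 140  91  93  79  76]
 [227 227 228 227 228 228
[... 2785 characters left out ...]
48  52  60  65  63  61  68  71  79  98
   95  91  76  69  68  66  63]
 [207 215 205 194 186 169 132  88  56  49  49  51  59  59  66  68  67  73
   74  72  69  66  66  64  66]
 [183 199 202 197 186 179 156 118  76  56  48  47  47  60  66  64  63  70
   69  68  67  70  70  65  65]
 [154 167 179 188 185 183 171 149 109  79  58  48  49  45  54  58  57  68
   64  66  66  61  72  64  58]
 [142 144 152 161 170 177 174 165 145 125 108  82  58  48  53  53  54  52
   58  64  66  62  62  58  59]
 [133 138 143 144 149 153 165 171 168 171 162 142 100  65  52  54  45  46
   52  55  56  54  49  58  92]
 [129 125 131 138 139 143 147 157 169 184 187 174 132  85  68  63  54  50
   49  52  45  46  47  77 129]]
```

Small bearing is seated: its dark centre is at scene (390.5,211.6), and (391.7,211.8) was predicted for flush. Now I'll turn behind the large one.

```bash
python3 -m crank '1 0 0 0 0 0 -10.2;1 0 0 0 0 0 -10.2;1 0 0 0 0 0 -10.2;1 0 0 0 0 0 -10.2;1 0 0 0 0 0 -10.2;1 0 0 0 0 0 -10.2;1 0 0 0 0 0 -10.2;1 0 0 0 0 0 -10.2;1 0 0 0 0 0 -10.2;1 0 0 0 0 0 -10.2' 5; python3 -m crank '1 0 0 0 0 0 -9.5;1 -2 0 15 0 0 0;1 0 0 10 0 0 0;1 0 0 5 0 0 0;1 0 0 0 0 0 0'
```

```text
time_s: 23.4
ee_pos: [545.9, -174.9, 38.3]
ee_rot: [180.0, 0.0, 131.3]
force: [0.0, -0.3, 0.5]
gripper_width: 0.4
gripper_force: 0.0
time_s: 24.02
ee_pos: [546.5, -176.7, 8.1]
ee_rot: [-180.0, -0.0, 140.3]
force: [-0.2, 0.8, 0.3]
gripper_width: 1.0
gripper_force: 0.0
```

```bash
python3 -m crank '1 0 4 0 0 0 0;1 0 3 0 0 0 0;1 0 3 0 0 0 0;1 0 3 0 0 0 0;1 0 3 0 0 0 0;1 0 4 0 0 0 0;1 0 4 0 0 0 0;1 0 4 0 0 0 0;1 0 4 0 0 0 0;1 0 4 0 0 0 0' | grep -E "pos|force"; python3 -m crank '1 0 4 0 0 0 0;1 0 4 0 0 0 0;1 0 4 0 0 0 0;1 0 4 0 0 0 0;1 0 4 0 0 0 0;1 0 4 0 0 0 0;1 0 4 0 0 0 0;1 0 4 0 0 0 0;1 0 4 0 0 0 0;1 0 4 0 0 0 0' | grep -E "pos|force"; python3 -m crank '1 0 4 0 0 0 0;1 0 4 0 0 0 0;1 0 4 0 0 0 0;1 0 4 0 0 0 0;1 0 4 0 0 0 0;1 0 4 0 0 0 0;1 0 3 0 0 0 0;1 0 2 0 0 0 0;1 0 0 0 0 0 0'
python3 - <<'E'
from h import *
print(bear("large_bearing"))
n=np.array([.64,.768]);t=np.array(env.state()["ee_pos"][:2]);print("expected centre",t+35.5*n)
from scipy import ndimage as nd
for N in("scene","side"):
    c=camera_model(N);f=cv2.cvtColor(grab_frame(N),cv2.COLOR_BGR2GRAY);cv2.imwrite(f"pics/y_{N}.png",f)
    q=np.r_[t+35.5*n,32.];rv=cv2.Rodrigues(np.array(c["R"],float))[0]
    p=cv2.projectPoints(q[None],rv,np.array(c["t"],float),np.array(c["K"]),np.array([c["k1"],0,0,0,0]))[0].ravel();print(N,p.round(1))
    lab,k=nd.label(f<110)
    for i,o in enumerate(nd.find_objects(lab),1):
        m=lab==i;a=m.sum();cy,cx=nd.center_of_mass(m)
        if 6<a<300 and abs(cx-p[0])<22 and abs(cy-p[1])<18: print(a,round(cx,1),round(cy,1),"top32",px2w(N,cx,cy,32)[:2].round(1),"floor12",px2w(N,cx,cy,12)[:2].round(1))
E
```

```text
ee_pos: [569.7, -148.8, 8.5]
force: [-0.9, 0.1, 0.8]
gripper_force: 0.3
ee_pos: [595.2, -118.0, 8.5]
force: [0.1, 0.5, 0.1]
gripper_force: 0.3
time_s: 27.65
ee_pos: [613.7, -95.7, 8.6]
ee_rot: [180.0, 0.0, 140.4]
force: [0.2, 0.3, 0.3]
gripper_width: 0.9
gripper_force: 0.0
[('side', [648.0, -141.0, 24.0], 0.39)]
expected centre [636.26843178 -68.6480703 ]
scene [365.5 196.4]
side [376.2 215. ]
```

The gripper hides the bearing, so I'll step aside to look.

```bash
python3 -m crank '1 0 -3 0 0 0 0;1 0 0 -40 0 0 0;1 60 0 0 0 0 0;1 60 0 0 0 0 0;1 0 0 0 0 0 0' | grep pos
python3 - <<'E'
from h import *
from scipy import ndimage as nd
print(bear("large_bearing"))
for N in("scene","side"):
    c=camera_model(N);f=cv2.cvtColor(grab_frame(N),cv2.COLOR_BGR2GRAY);cv2.imwrite(f"pics/x_{N}.png",f)
    p=dict(scene=(365.5,196.4),side=(376.2,215))[N]
    for th in(90,120):
      lab,k=nd.label(f<th)
      for i,o in enumerate(nd.find_objects(lab),1):
        m=lab[o]==i;a=m.sum();cy,cx=nd.center_of_mass(m);cy+=o[0].start;cx+=o[1].start
        if a>3 and abs(cx-p[0])<22 and abs(cy-p[1])<18: print(N,th,a,o[1].start,o[1].stop,o[0].start,o[0].stop,round(cx,1),round(cy,1),"top32",px2w(N,cx,cy,32)[:2].round(1),"floor12",px2w(N,cx,cy,12)[:2].round(1))
E
```

```text
ee_pos: [514.5, -19.9, 48.3]
[('scene', [627.0, -75.0, 33.0], 0.64), ('side', [632.0, -72.0, 34.0], 0.8)]
scene 90 6 356 359 194 198 357.2 195.5 top32 [622.7 -55.6] floor12 [644.9 -30. ]
scene 90 9 370 373 195 200 371.2 197.2 top32 [644.8 -78.5] floor12 [667.8 -53.7]
scene 90 11 362 368 196 198 364.7 196.5 top32 [634.5 -68.1] floor12 [657.2 -42.9]
scene 120 14 373 380 183 190 376.0 186.2 top32 [686.9 -45.9] floor12 [711.4 -19.9]
scene 120 19 356 363 193 200 358.3 195.6 top32 [624.5 -57.5] floor12 [646.9 -31.9]
scene 120 4 383 386 193 195 384.0 193.5 top32 [680.3 -81.4] floor12 [704.6 -56.7]
scene 120 18 361 368 195 198 364.2 196.1 top32 [634.6 -66. ] floor12 [657.3 -40.7]
scene 120 20 361 373 195 201 368.4 198.6 top32 [635.3 -79.9] floor12 [658.  -55.1]
scene 120 4 385 387 210 213 385.2 210.8 top32 [ 633.6 -138.4] floor12 [ 656.3 -115.7]
side 90 11 373 378 214 217 375.3 214.7 top32 [634.8 -67.1] floor12 [647.7 -49.4]
side 120 10 367 370 211 217 367.9 213.5 top32 [622.2 -57.3] floor12 [634.7 -39.3]
side 120 20 373 379 213 217 375.5 214.5 top32 [635.6 -66.7] floor12 [648.6 -49. ]
side 120 8 382 384 213 219 382.8 215.5 top32 [648.2 -75.7] floor12 [661.6 -58.3]
```

On line: 38 mm left, at 50.3°. Going back to finish the push.

```bash
python3 -m crank '1 -60 0 0 0 0 0;1 -60 0 0 0 0 0;1 0 0 0 0 0 0;1 0 -3 25 0 0 0;1 0 0 10 0 0 0;1 0 0 5 0 0 0;1 0 3 0 0 0 0;1 0 3 0 0 0 0;1 0 3 0 0 0 0;1 0 3 0 0 0 0' | grep -E "pos|force"; python3 -m crank '1 0 3 0 0 0 0;1 0 3 0 0 0 0;1 0 3 0 0 0 0;1 0 3 0 0 0 0;1 0 2.5 0 0 0 0;1 0 2.5 0 0 0 0;1 0 2.5 0 0 0 0;1 0 2.5 0 0 0 0;1 0 2.5 0 0 0 0;1 0 2 0 0 0 0' | grep -E "pos|force";python3 -m crank '1 0 2 0 0 0 0;1 0 2 0 0 0 0;1 0 1.5 0 0 0 0;1 0 1.5 0 0 0 0;1 0 0 0 0 0 0'
```

```text
ee_pos: [617.6, -91.2, 9.0]
force: [0.1, -0.5, 1.5]
gripper_force: 0.6
ee_pos: [634.5, -70.5, 8.4]
force: [0.5, 0.5, 0.4]
gripper_force: 0.0
time_s: 32.0
ee_pos: [638.8, -65.4, 8.6]
ee_rot: [180.0, 0.0, 140.4]
force: [0.5, -0.1, -0.5]
gripper_width: 0.5
gripper_force: 0.0
```

```bash
python3 -m crank '1 0 -3 -5 0 0 0;1 0 0 -50 0 0 0;1 60 0 0 0 0 0;1 60 0 0 0 0 0;1 60 0 -20 0 0 0;1 0 0 0 0 0 0' | grep -E "time|pos"
python3 - <<'E'
from h import *
from scipy import ndimage as nd
print(bear("large_bearing"),bear("small_bearing"))
for N in("scene","side"):
    c=camera_model(N);f=cv2.cvtColor(grab_frame(N),cv2.COLOR_BGR2GRAY)
    rv=cv2.Rodrigues(np.array(c["R"],float))[0]
    for q in((659.4,-37.9,22.),(654.2,-138,22.)):
      p=cv2.projectPoints(np.array([q]),rv,np.array(c["t"],float),np.array(c["K"]),np.array([c["k1"],0,0,0,0]))[0].ravel();print(N,q,p.round(1))
      lab,k=nd.label(f<105)
      for i,o in enumerate(nd.find_objects(lab),1):
        m=lab[o]==i;a=m.sum();cy,cx=nd.center_of_mass(m);cy+=o[0].start;cx+=o[1].start
        if a>3 and abs(cx-p[0])<12 and abs(cy-p[1])<9: print(a,o[1].start,o[1].stop,o[0].start,o[0].stop,round(cx,1),round(cy,1),"z22",px2w(N,cx,cy,22)[:2].round(1))
E
```

```text
time_s: 32.75
ee_pos: [496.1, 48.1, 84.8]
[('scene', [653.0, -44.0, 22.0], 0.69), ('scene', [606.0, -115.0, 23.0], 0.52), ('side', [658.0, -44.0, 24.0], 0.79)] [('scene', [650.0, -137.0, 24.0], 0.47), ('side', [645.0, -141.0, 24.0], 0.59), ('side', [659.0, -40.0, 23.0], 0.45)]
scene (659.4, -37.9, 22.0) [364.4 191.6]
12 356 360 189 195 357.5 191.5 z22 [646.  -28.9]
15 361 367 191 194 363.3 191.9 z22 [656.3 -37.7]
8 370 373 191 195 371.0 192.5 z22 [669.8 -49.3]
scene (654.2, -138, 22.0) [391.8 211.8]
4 385 387 210 213 385.2 210.8 z22 [ 645.  -127.1]
7 389 393 211 213 390.3 211.6 z22 [ 652.1 -135.5]
5 395 397 211 215 395.6 212.6 z22 [ 659.1 -144.9]
side (659.4, -37.9, 22.0) [377.6 206.8]
4 370 371 205 209 370.0 206.5 z22 [644.3 -30.1]
12 375 380 206 209 377.2 207.1 z22 [658.  -38.3]
side (654.2, -138, 22.0) [400.6 237.2]
7 398 402 236 239 399.6 236.9 z22 [ 652.7 -136.3]
```

```bash
python3 -c "
from workcell import env
print(env.job_done())"
```

```text
the job is handed in; nothing more can be done
None
```

I pushed both bearings into the seats of their own size and handed the job in at about 33 s; both fixed cameras showed them flush and centred to about 3 mm, but no verdict came back.

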